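# Set the burr gap of a spice grinder

## Robot

A 7-joint arm with a two-finger parallel gripper is mounted at the origin on a cart in front of the work surface, level with it; the furniture and walls round the work are solid. World frame = base frame: x ahead of the robot, y to its left, z up, the work surface at z = 0. Lengths are in m, angles in rad, forces in N, time in s.
With the tool pointing down it reaches from about 0.4 to 0.925 m from the base axis. Payload 4.1 kg.
Tool frame: the origin (TCP) lies at the very end of the fingers, on their centre line; the grasp point (between the pads) lies bot.tcp_to_grasp behind it (bot.tcp_to_grasp is the distance from the TCP to the grasp point, in m); z points along the fingers, y is the line along which they close (so a half turn about z gives the same grasp; the last joint's range is limited). The gripper opens to 85 mm and grips with 20 to 120 N. Pads are 22 mm wide; open, the fingers measure 114 mm over their backs; the gripper's body (76 mm by 85 mm) begins 54 mm behind the grasp point. The pads swing forward as they close: fully open they stand 13 mm farther back than shut.
Start: joints at [-1.202, 0.398, 0.045, 1.537, -0.019, 1.207, -0.051], TCP at [0.293, 0.58, 0.231] pointing down, gripper open.
Joint ranges: [-2.82, 2.82], [-0.49, 2.23], [-1.37, 1.46], [0, 2.46], [-1.36, 4.5], [0.23, 2], [-2.94, 2.94]. Speed limits (rad/s): [2.57, 2.57, 3.14, 3.14, 3.14, 3.14, 3.14].

## Interface

Orientations are given as a rotation vector (axis times angle).
In Python, from plant import bot gives the robot as it stands.
- The arm moves only by the tool drive_tool, never from a script. Its argument "commands" is a list of rows, each a list of 5 numbers: the opening in per cent of the stroke, from 0 (shut) to 100 (fully open), then the shift along the tool's x, y, z as a fraction of full scale, then the turn about the tool's z as a fraction of full scale. A call has 1 to 12 rows; each row is the pose to reach, as a shift and turn from the pose commanded when the call began, along the tool's axes at that moment, turning the shorter way round; what a row does not reach only later rows make up. Full scale, the value 1, is 0.3 m for a shift and 180 degrees for a turn. A row lasts 1/12 s, in which the tool goes at most 41.7 mm and 7.16 degrees, less where a joint would pass 70% of its speed; a pose out of reach is approached as far as the arm can. A call with a number of a shift or a turn outside -1 to 1 is refused whole. A call with a gripper value outside its range is refused whole. The fingers move at their own pace and stop on an object; the grip force is fixed at half the most. Time passes only in rows, so rows that repeat a pose let the fingers close. It gives the time, the measured TCP pose, the force, the opening and the grip force at its end, in the units of the state.
- bot.get_obs(): the state, without advancing time (a new reading comes with each control period).
- bot.read_camera(name): name is "side" or "top" or "wrist"; returns the picture (420x560x3 uint8, red, green, blue); there is no depth.
- bot.camera_params(name): a dict with "fx", "fy", "cx", "cy" (pixels), "k1" (the pictures are not rectified: a ray, as slopes to the right and down, at radius r is drawn at 1 + k1 r^2 times it, then the intrinsics apply), "view" (4x4, takes a point from world to camera coordinates). Camera axes: x right, y down, z forward; pixel columns grow to the right and rows downward; lengths in m; the calibration is good to about 2 mm. A picture is of the moment at which its call begins: read the wrist's pose just before it. camera_params takes no time and is no camera call; for the wrist camera it gives the pose at the moment of the call.
- bot.sign_off(): hands the job in; it is judged then, once.
Trained networks look in the newest picture that a camera, given by its name, has taken for a name from the list of things; names that differ only in an ending like _2 or _b are one class to them, and where a whole thing is asked for, a point or a joint stands for the part that bears it (a point fixed in the world has none). Each returns a list of dicts, best first, with "confidence" (0 to 1); they miss things now and then, are a little off and sometimes report something else, mostly with a low value. They report only what shows in the picture. A call takes as long as a camera call.
- bot.regions_of(query, camera): "pixels" (420x560 bool, what is visible of it) and "box" ([left, top, right, bottom] in pixels, round what is visible of it).
The state is a dict: "time_s": time; "joint_pos": joint angles; "qvel": joint speeds; "effort": joint torques, N m; "position": TCP position; "orientation": TCP orientation; "ft_force": force on the tool from outside, world axes, zero at the start; "moment": the same for the moment, N m; "width": finger opening in m; "grip_force": force on a finger pad.
Only numpy, scipy, OpenCV 4.12 (cv2) and the standard library are available. Lean on these libraries where they do the work, as an engineer would, in place of code of your own. Each camera call takes 0.05 s, during which the arm holds its last target. There are 200 camera calls.

## Task

Set the burr gap of the spice grinder: turn the brass thumbscrew on its top clockwise until you feel it bottom, snug but not forced, then back it off anticlockwise by one eighth of a turn (45 degrees, one long stroke of the dial to the next) from the point where it bottomed, and let go. Leave the glass, the olive jar and the match box beside it where they are.

Things in the scene. Friction and masses are not known exactly. Their poses are not given: they have to be found in the camera images.
- screw_grip (a point): Centre of the brass thumbscrew on the grinder's top: an upright wing bar 44 mm long, 14 mm thick, 35 mm high. This point lies on the screw's vertical axis, 28 mm above the dial and 12 mm below the bar's top; a flange under the bar ends 23 mm below it. x runs along the bar to the end with the red line, y across the thickness, z up. Clockwise from above tightens; it does not rise or sink.
- screw_pointer (a point): Tip of the screw's red pointer, 30 mm from its axis, in line with the red line. The screw starts 40 to 120 degrees short of bottoming; where it bottoms varies and is marked nowhere. Free turning takes some 0.04 N m. Once bottomed it winds up like a spring, 6 N m per rad: 0.15 to 0.4 N m is snug, above 0.6 is forced. It stays where it is left.
- dial_centre (a point): Centre of the grey dial (96 mm diameter) on the grinder's top, 150 mm above the worktop, on the screw's axis; z up, -x to the grinder's front with its bin. White strokes: 8 long ones 45 degrees apart, short ones every 15 degrees. The grinder is an aluminium case 124 x 112 mm with a black top, fixed to the worktop.
- upper_burr (a point): Centre of the upper burr ring, out of sight inside the case on the screw's axis; 80.00 mm below the dial when the screw has just bottomed. The screw lifts it 1.57 mm a turn (0.196 mm for 45 degrees), too little for this reading to show, so the bottom has to be felt. It floats round the axis: its heading means nothing.
- lower_burr (a point): Centre of the lower burr ring, out of sight inside the case on the screw's axis, 90.0 mm below the dial; the bottomed screw presses it down by 0.1 mm at 0.12 N m and 0.5 mm at 0.6 N m. It floats round the axis: its heading means nothing.
- tumbler: Clear drinking glass, 81 mm diameter, 91 mm high, to the left of the grinder or to the right; origin under its centre.
- olive_jar: Olive jar with dark lid, 71 mm diameter, 110 mm high, on the grinder's other side; origin under its centre.
- matches: Long red match box 58 x 110 x 22 mm lying behind the grinder; origin under its centre.

How it is judged:
By the outcome, as a careful person would: the job done as asked, in the order asked, and still so for the second after the job is handed in, with the robot touching nothing.
It also fails if it takes over 72 s, if anything falls off the work surface, if the arm or the gripper's body presses on something with over 40 N, if the wrist force passes 120 N, or if a joint passes its speed limit or range.

## Working session

There is one attempt and no reset: what is moved stays moved. The work goes in short steps, Python scripts to look and compute and a tool call to move; the robot and the scene stay as the last step left them, time stands still between calls to the robot, and variables do not carry over. Pictures are saved under pics/ and viewed, at most 10 in all, crops included, and the job is handed in when it is done.

Besides the shell and the picture viewer there is one more tool, called after "Call:" as a command line: name --pt "numbers of a row" for each row, then --argument value for the rest. drive_tool: Moves the arm, as the interface text tells. Its arguments: {"type":"object","properties":{"commands":{"type":"array","items":{"type":"array","items":{"type":"number"}}}},"required":["commands"]}

```bash
mkdir -p pics; cat > h.py <<'E'
import numpy as np, cv2
from scipy.spatial.transform import Rotation as R
from plant import bot
def ray(name,uv,P=None):
    P=P or bot.camera_params(name)
    d=np.array([(uv[0]-P['cx'])/P['fx'],(uv[1]-P['cy'])/P['fy']]);s=d.copy()
    for _ in range(20): s=d/(1+P['k1']*(s@s))
    V=np.array(P['view']);Rm=V[:3,:3]
    return -Rm.T@V[:3,3], Rm.T@np.array([s[0],s[1],1])
def atz(name,uv,z,P=None):
    o,d=ray(name,uv,P); return o+d*(z-o[2])/d[2]
def proj(name,p,P=None):
    P=P or bot.camera_params(name)
    V=np.array(P['view']);c=V[:3,:3]@p+V[:3,3];s=c[:2]/c[2];s=s*(1+P['k1']*(s@s))
    return np.array([s[0]*P['fx']+P['cx'],s[1]*P['fy']+P['cy']])
def save(name,f,img=None):
    img=bot.read_camera(name) if img is None else img
    cv2.imwrite('pics/'+f,cv2.cvtColor(img,cv2.COLOR_RGB2BGR)); return img
E
python3 - <<'E'
from h import *
a=save('top','a.png');b=save('side','b.png')
print(bot.tcp_to_grasp)
o=bot.get_obs();print({k:np.round(v,3) for k,v in o.items()})
for c in('top','side'):
  print(c,ray(c,(280,210)))
  for q in('screw_grip','screw_pointer','dial_centre','tumbler','olive_jar','matches'):
    for r in bot.regions_of(q,c)[:2]:
      m=r['pixels'];ys,xs=np.nonzero(m);print(c,q,round(r['confidence'],2),r['box'],m.sum(),xs.mean().round(1),ys.mean().round(1))
cv2.imwrite('pics/ab.png',cv2.resize(np.hstack([a,b])[...,::-1],(800,300)))
E
```

```text
0.0187
{'time_s': np.float64(0.1), 'joint_pos': array([-1.202,  0.399,  0.045,  1.538, -0.019,  1.207, -0.051]), 'qvel': array([ 0.   , -0.001,  0.   , -0.002,  0.   , -0.002,  0.   ]), 'effort': array([ 3.0000e-03, -4.7627e+01,  1.3700e+00, -2.5495e+01,  1.2000e-02,
        5.0000e-03,  0.0000e+00]), 'position': array([0.293, 0.58 , 0.23 ]), 'orientation': array([-7.280e-01, -3.056e+00,  3.000e-03]), 'ft_force': array([ 0.088,  0.462, -0.148]), 'moment': array([ 0.005, -0.001, -0.002]), 'grip_force': np.float64(0.0), 'width': np.float64(0.085)}
top (array([ 0.33308126, -0.07815226,  1.07619919]), array([ 0.2049017 ,  0.02515747, -0.97855989]))
top screw_grip 0.7 [240.5, 229.5, 266.0, 254.5] 433 250.9 241.6
top screw_pointer 0.84 [235.0, 232.2, 263.6, 251.6] 446 250.8 241.4
top screw_pointer 0.4 [156.7, 204.3, 201.9, 248.2] 1523 182.1 226.0
top dial_centre 0.93 [222.3, 209.0, 284.8, 291.0] 3874 253.2 248.7
top tumbler 0.8 [156.6, 202.4, 203.5, 248.6] 1484 181.6 225.7
top olive_jar 0.74 [301.1, 186.8, 338.2, 232.3] 1313 318.7 207.9
top matches 0.55 [227.9, 184.3, 277.9, 213.7] 1493 252.8 196.8
side (array([ 0.21965935, -0.72984027,  0.53763731]), array([ 0.39773529,  0.78596646, -0.47338265]))
side screw_grip 0.7 [217.3, 179.8, 238.4, 201.2] 351 226.5 193.4
side screw_grip 0.46 [275.9, 229.0, 316.3, 292.3] 2191 294.2 259.4
side screw_pointer 0.91 [216.6, 179.3, 237.2, 204.1] 377 226.3 192.7
side dial_centre 0.63 [188.3, 189.5, 269.0, 280.4] 5190 227.9 234.9
side olive_jar 0.61 [277.2, 227.5, 315.2, 291.0] 2145 293.9 259.4
```

View pics/a.png

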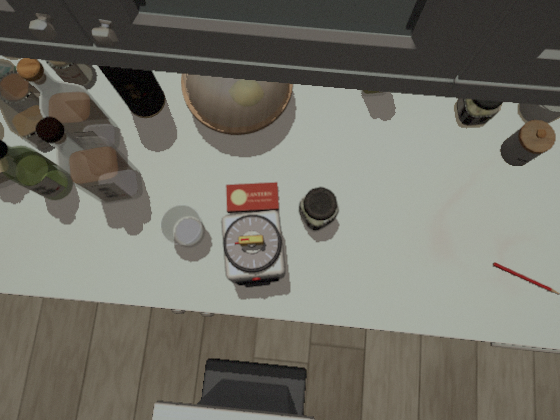

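View pics/b.png

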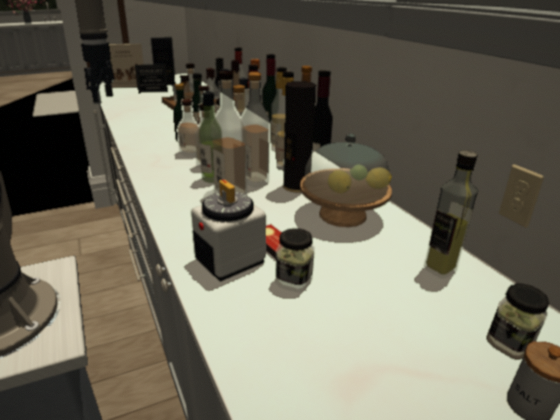

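The top picture shows the grinder with its dial at about (252,242). The brass bar is at (251,241) with its red end to the left (240,240). The glass is at (187,230), the olive jar at (319,206) and the matches at (252,197). I'll zoom in to get the bar's heading.

```bash
python3 - <<'E'
from h import *
a=cv2.imread('pics/a.png')
c=cv2.resize(a[195:295,205:305],(600,600),interpolation=cv2.INTER_CUBIC);cv2.imwrite('pics/c.png',c)
hsv=cv2.cvtColor(a,cv2.COLOR_BGR2HSV)
sub=np.zeros(a.shape[:2],bool);sub[220:265,225:282]=1
br=sub&(hsv[...,1]>130)&(hsv[...,2]>90)
red=br&((hsv[...,0]<8)|(hsv[...,0]>172)); br&=(hsv[...,0]>12)&(hsv[...,0]<40)
for n,m,z in(('brass',br,.19),('red',red,.18)):
  y,x=np.nonzero(m);print(n,m.sum(),x.mean(),y.mean(),x.min(),x.max(),y.min(),y.max(),atz('top',(x.mean(),y.mean()),z))
y,x=np.nonzero(br|red);P=np.array([atz('top',(u,v),.19)[:2] for u,v in zip(x,y)]);print('mean',P.mean(0));w,v=np.linalg.eigh(np.cov(P.T));print(w**.5*12**.5,np.degrees(np.arctan2(v[1,1],v[0,1])))
for uv in((252,242),):print('dial',atz('top',uv,.15))
print('grip mask',atz('top',(250.9,241.5),.185))
# side check: bar top
for uv in((226.5,193),):print('side',atz('side',uv,.17))
for q,uv,z in(('tumbler',(188,231),.09),('jar',(320,203),.11),('match',(252,197),.022)):print(q,atz('top',uv,z))
E
```

```text
brass 36 249.13888888888889 241.25 239 262 237 243 [ 0.4576527  -0.00696108  0.19      ]
red 14 241.42857142857142 240.42857142857142 235 248 239 243 [0.45919928 0.00762324 0.18      ]
mean [ 0.45769523 -0.00314859]
[0.01129508 0.04300154] 98.07051491517423
dial [ 0.46240485 -0.00912146  0.15      ]
grip mask [ 0.45821362 -0.00970081  0.185     ]
side [ 0.46181747 -0.01072027  0.17      ]
tumbler [0.48032662 0.12249112 0.09      ]
jar [ 0.55677002 -0.12937772  0.11      ]
match [0.57620016 0.01104121 0.022     ]
```

View pics/c.png

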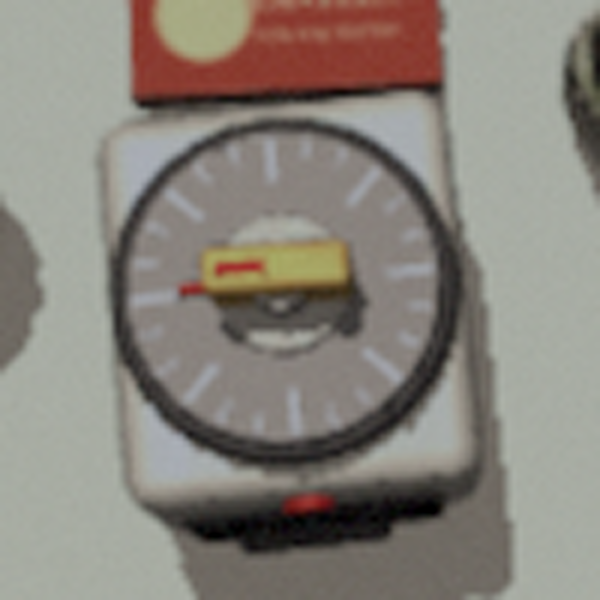

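The zoomed crop shows the dial centre at about full-image (253,243) and the bar top centre at about (250.8,239.4). Both put the axis near (0.461, -0.010). The bar lies along y with its red end towards +y.

```bash
python3 - <<'E'
from h import *
f=lambda x,y:(x/6+205-.4,y/6+195-.4)
print(atz('top',f(288,290),.15),atz('top',f(275,267),.19))
a=atz('top',f(203,270),.19);b=atz('top',f(349,262),.19);print(np.linalg.norm(a-b),np.degrees(np.arctan2(*(a-b)[1::-1])))
o=bot.get_obs();M=R.from_rotvec(o['orientation']).as_matrix();print(M.round(3))
print(M.T@(np.array([.461,-.010,.29])-o['position'])/.3)
E
```

```text
[ 0.46079909 -0.01040556  0.15      ] [ 0.4616524  -0.00879884  0.19      ]
0.04275881972797425 98.70314682493891
[[-0.893  0.451  0.   ]
 [ 0.451  0.893  0.   ]
 [-0.     0.    -1.   ]]
[-1.38659128 -1.50363797 -0.19557227]
```

Call:
drive_tool --pt "100 -0.7 -0.75 -0.2 0.156" --pt "100 -0.7 -0.75 -0.2 0.156" --pt "100 -0.7 -0.75 -0.2 0.156" --pt "100 -0.7 -0.75 -0.2 0.156" --pt "100 -0.7 -0.75 -0.2 0.156" --pt "100 -0.7 -0.75 -0.2 0.156" --pt "100 -0.7 -0.75 -0.2 0.156" --pt "100 -0.7 -0.75 -0.2 0.156" --pt "100 -0.7 -0.75 -0.2 0.156" --pt "100 -0.7 -0.75 -0.2 0.156"

```text
time_s: 1.53
position: [0.3797, 0.2838, 0.2921]
orientation: [-1.452, -2.786, -0.004]
ft_force: [0.2, -0.0, 0.2]
width: 0.0854
grip_force: 0.0
```

```bash
cat > st.py <<'E'
from h import *
import sys
o=bot.get_obs();M=R.from_rotvec(o['orientation']).as_matrix()
print(o['time_s'],o['position'].round(4),'yangle',np.degrees(np.arctan2(M[1,1],M[0,1])).round(2),'zax',M[:,2].round(4),o['joint_pos'].round(2),'F',o['ft_force'].round(2),'M',o['moment'].round(3),o['width'].round(4),o['grip_force'].round(1))
if len(sys.argv)>1: print('to go',(M.T@(np.array(eval(sys.argv[1]))-o['position'])/.3).round(4))
E
python3 st.py "[.461,-.010,.29]"
```

```text
Traceback (most recent call last):
  File "st.py", line 4, in <module>
    print(o['time_s'],o['position'].round(4),'yangle',np.degrees(np.arctan2(M[1,1],M[0,1])).round(2),'zax',M[:,2].round(4),o['joint_pos'].round(2),'F',o['ft_force'].round(2),'M',o['moment'].round(3),o['width'].round(4),o['grip_force'].round(1))
                                                                                                                                                                                                       ^^^^^^^^^^^^^^^^
AttributeError: 'float' object has no attribute 'round'
```

```bash
sed -i "s/o\['width'\].round(4),o\['grip_force'\].round(1)/round(o['width'],4),round(o['grip_force'],1)/" st.py
python3 st.py "[.461,-.010,.29]"
```

```text
1.5333 [0.3797 0.2838 0.2921] yangle 34.94 zax [ 9.0e-04  2.1e-03 -1.0e+00] [-1.    0.03  0.27  1.86 -0.01  1.25 -0.11] F [ 0.17 -0.    0.17] M [ 0.037 -0.022 -0.022] 0.0854 0.0
to go [-0.9579 -0.3387  0.0051]
```

Call:
drive_tool --pt "100 -0.96 -0.34 0 0.152" --pt "100 -0.96 -0.34 0 0.152" --pt "100 -0.96 -0.34 0 0.152" --pt "100 -0.96 -0.34 0 0.152" --pt "100 -0.96 -0.34 0 0.152" --pt "100 -0.96 -0.34 0 0.152" --pt "100 -0.96 -0.34 0 0.152" --pt "100 -0.96 -0.34 0 0.152" --pt "100 -0.96 -0.34 0 0.152" --pt "100 -0.96 -0.34 0 0.152" --pt "100 -0.96 -0.34 0 0.152"

```text
time_s: 2.45
position: [0.4613, -0.007, 0.291]
orientation: [-2.061, -2.37, 0.0]
ft_force: [0.8, 0.5, 0.0]
width: 0.0856
grip_force: 0.0
```

```bash
python3 st.py "[.461,-.010,.29]"; python3 - <<'E'
from h import *
P=bot.camera_params('wrist');w=save('wrist','w1.png')
print(ray('wrist',(280,210),P),[proj('wrist',np.array([.461,-.010,z]),P).round(1) for z in(.15,.19)])
for q in('screw_grip','screw_pointer'):
    for r in bot.regions_of(q,'wrist')[:1]:
      m=r['pixels'];ys,xs=np.nonzero(m);print(q,r['confidence'],r['box'],m.sum(),xs.mean(),ys.mean())
E
```

```text
2.45 [ 0.4613 -0.007   0.291 ] yangle 7.98 zax [-7.e-04  5.e-04 -1.e+00] [-0.68  0.    0.61  1.89 -0.    1.25  0.07] F [0.75 0.47 0.05] M [0.013 0.045 0.013] 0.0856 0.0
to go [-0.0098 -0.0025  0.0032]
(array([0.45238572, 0.06309838, 0.43362358]), array([ 0.03187005, -0.28943548, -0.95682072])) [array([281.1, 194.8]), array([280.8, 209.3])]
screw_grip 0.84 [259.4, 154.8, 312.5, 236.0] 2481 284.8919790407094 197.02458686013705
screw_pointer 0.72 [259.7, 156.6, 313.6, 235.2] 2456 285.1518729641694 197.25610749185668
```

View pics/w1.png

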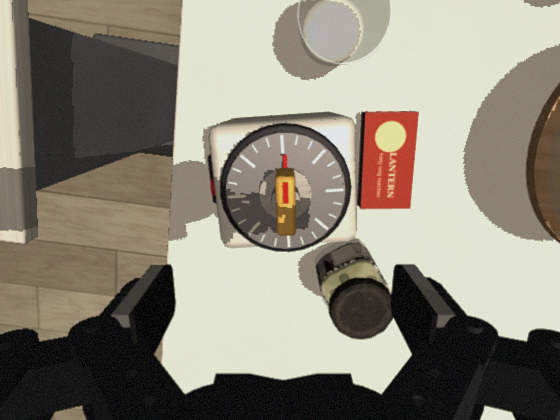

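The wrist picture shows the dial centred at about (286,187) and the bar upright at about (286,170-235), with its red end up (+y). The arm was still settling, so I'll measure again with it at rest.

Call:
drive_tool --pt "100 0 0 0 0" --pt "100 0 0 0 0" --pt "100 0 0 0 0"

```text
time_s: 2.85
position: [0.4613, -0.0091, 0.2913]
orientation: [-2.065, -2.368, -0.0]
ft_force: [0.0, -0.1, 0.2]
width: 0.0857
grip_force: 0.0
```

```bash
python3 st.py "[.461,-.010,.29]"; python3 - <<'E'
from h import *
P=bot.camera_params('wrist');w=save('wrist','w2.png')
for z in(.15,.19):print(proj('wrist',np.array([.461,-.010,z]),P).round(1))
c=cv2.resize(w[110:260,210:360],(600,600),interpolation=cv2.INTER_CUBIC);save('',"w2c.png",c)
g=cv2.cvtColor(w,cv2.COLOR_RGB2GRAY)
cs=cv2.HoughCircles(cv2.medianBlur(g,3),cv2.HOUGH_GRADIENT,1.0,200,param1=100,param2=25,minRadius=50,maxRadius=75);print(cs)
if cs is not None:
  print('dial',atz('wrist',cs[0,0,:2],.15,P))
E
```

```text
2.85 [ 0.4613 -0.0091  0.2913] yangle 7.81 zax [ 1.e-04  2.e-04 -1.e+00] [-0.68 -0.    0.61  1.89 -0.    1.25  0.07] F [ 0.02 -0.15  0.23] M [-0.     0.005  0.05 ] 0.0857 0.0
to go [-0.0029 -0.0014  0.0044]
[281.4 192.1]
[281.2 206.2]
[[[282.5 183.5  63.3]]]
dial [ 0.4608955  -0.00295577  0.15      ]
```

View pics/w2c.png

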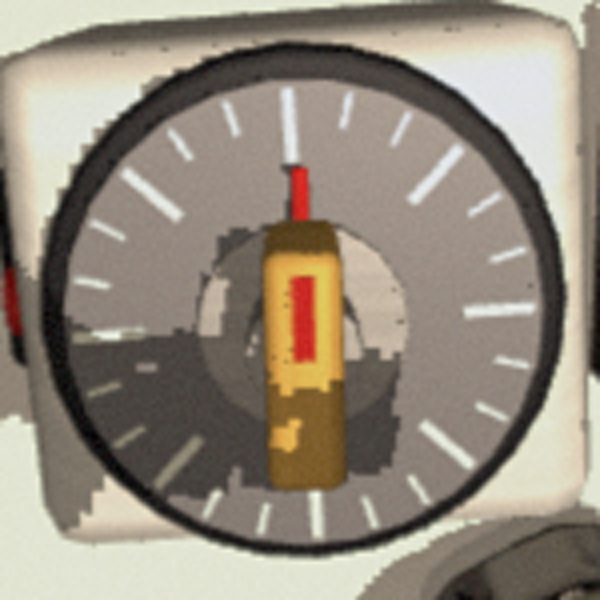

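The dial strokes cross at about full-image (285.3,190.3). The bar's top face runs from about crop (304,250) to (307,490), so its heading is nearly aligned with the tool.

```bash
python3 - <<'E'
from h import *
P=bot.camera_params('wrist')
f=lambda x,y,z:atz('wrist',(x/4+210-.4,y/4+110-.4),z,P)
print('dial',f(302.9,322.7,.15),'bar',f(305.5,370,.19))
def ang(a,b):
  d=a-b;return np.linalg.norm(d),np.degrees(np.arctan2(d[1],d[0]))
print('L',ang(f(264,255,.19),f(268,486,.19)),'R',ang(f(342,255,.19),f(345,486,.19)),'red',ang(f(302,278,.19),f(304,361,.19)))
print('ptr',f(299,168,.153))
V=np.array(P['view']);print(np.degrees(np.arctan2(V[0,1],V[0,0])))
E
python3 st.py "[.463,-.0085,.22]"
```

```text
dial [ 0.46388816 -0.0083017   0.15      ] bar [ 0.46387844 -0.00681999  0.19      ]
L (np.float64(0.04145634712087406), np.float64(98.44990455479389)) R (np.float64(0.0414629966339416), np.float64(99.04743231286382)) red (np.float64(0.014599466738798434), np.float64(99.23590539616755))
ptr [0.45884618 0.02249654 0.153     ]
7.781646375364974
2.9 [ 0.4613 -0.0093  0.2913] yangle 7.79 zax [ 1.e-04  2.e-04 -1.e+00] [-0.68 -0.    0.61  1.89 -0.    1.25  0.07] F [-0.68 -0.69  0.24] M [0.036 0.001 0.018] 0.0857 0.0
to go [0.0018 0.0058 0.2378]
```

Call:
drive_tool --pt "100 0.004 0.0065 0.1 -0.006" --pt "100 0.004 0.0065 0.2 -0.006" --pt "100 0.004 0.0065 0.28 -0.006" --pt "100 0.004 0.0065 0.34 -0.006" --pt "100 0.004 0.0065 0.39 -0.006" --pt "100 0.004 0.0065 0.42 -0.006" --pt "100 0.004 0.0065 0.438 -0.006" --pt "100 0.004 0.0065 0.438 -0.006" --pt "100 0.004 0.0065 0.438 -0.006" --pt "100 0.004 0.0065 0.438 -0.006" --pt "100 0.004 0.0065 0.438 -0.006"

```text
time_s: 3.82
position: [0.4639, -0.008, 0.1608]
orientation: [2.043, 2.385, 0.003]
ft_force: [-0.5, -0.6, 1.0]
width: 0.0853
grip_force: 0.0
```

```bash
python3 st.py
```

```text
3.8167 [ 0.4639 -0.008   0.1608] yangle 8.85 zax [ 2.e-03  7.e-04 -1.e+00] [-0.63  0.16  0.62  2.06 -0.12  0.95  0.2 ] F [-0.49 -0.57  0.98] M [-0.061  0.018  0.021] 0.0853 0.0
```

Call:
drive_tool --pt "30 0 0 0 0" --pt "30 0 0 0 0" --pt "25 0 0 0 0" --pt "20 0 0 0 0" --pt "15 0 0 0 0" --pt "10 0 0 0 0" --pt "5 0 0 0 0" --pt "0 0 0 0 0" --pt "0 0 0 0 0" --pt "0 0 0 0 0" --pt "0 0 0 0 0"

```text
time_s: 4.73
position: [0.4634, -0.008, 0.1602]
orientation: [2.043, 2.386, 0.001]
ft_force: [-1.0, 0.8, 5.5]
width: 0.0191
grip_force: 58.6
```

```bash
python3 st.py
```

```text
4.7333 [ 0.4634 -0.008   0.1602] yangle 8.84 zax [ 5.e-04  3.e-04 -1.e+00] [-0.63  0.16  0.62  2.06 -0.12  0.95  0.2 ] F [-1.01  0.78  5.53] M [0.041 0.211 0.036] 0.0191 58.6
```

Call:
drive_tool --pt "0 0 0 0 0" --pt "0 0 0 0 0" --pt "0 0 0 0 0"

```text
time_s: 4.98
position: [0.4634, -0.008, 0.1602]
orientation: [2.043, 2.386, 0.001]
ft_force: [-1.2, 0.0, 5.2]
width: 0.0189
grip_force: 58.6
```

```bash
python3 st.py;python3 - <<'E'
from h import *
w=save('wrist','w3.png');c=cv2.resize(w[100:400,130:430],(600,600));save('','w3c.png',c)
E
```

```text
4.9833 [ 0.4634 -0.008   0.1602] yangle 8.84 zax [ 5.e-04  3.e-04 -1.e+00] [-0.63  0.16  0.62  2.06 -0.12  0.95  0.2 ] F [-1.19  0.02  5.17] M [0.029 0.186 0.02 ] 0.0189 58.6
```

View pics/w3c.png

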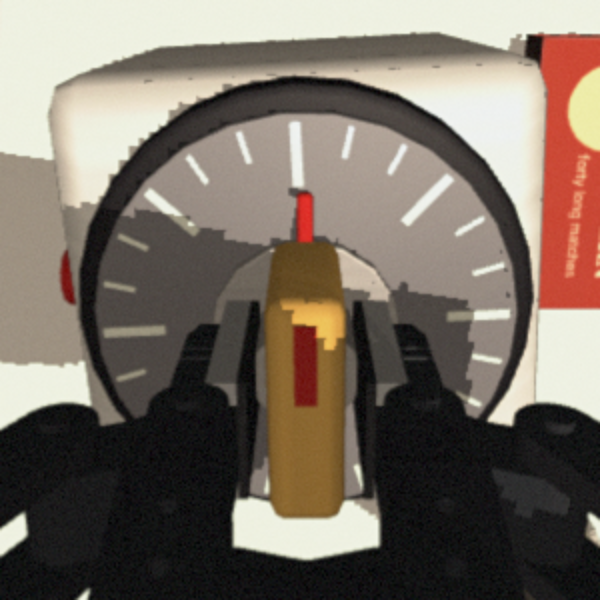

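The pads stopped at 18.9 mm with gaps on both sides of the 14 mm bar. They closed on the hub or flange below it at about crop (265-350,370), so I'll open a little, rise 6 mm and regrip.

Call:
drive_tool --pt "35 0 0 0 0" --pt "35 0 0 0 0" --pt "35 0 0 -0.02 0" --pt "35 0 0 -0.02 0" --pt "35 0 0 -0.02 0" --pt "20 0 0 -0.02 0" --pt "10 0 0 -0.02 0" --pt "0 0 0 -0.02 0" --pt "0 0 0 -0.02 0" --pt "0 0 0 -0.02 0" --pt "0 0 0 -0.02 0" --pt "0 0 0 -0.02 0"

```text
time_s: 6.03
position: [0.4634, -0.008, 0.1662]
orientation: [2.043, 2.386, 0.001]
ft_force: [-0.6, 0.0, 5.4]
width: 0.0186
grip_force: 58.6
```

```bash
python3 st.py
```

```text
6.0333 [ 0.4634 -0.008   0.1662] yangle 8.84 zax [ 6.e-04  3.e-04 -1.e+00] [-0.64  0.15  0.62  2.06 -0.11  0.96  0.19] F [-0.62  0.02  5.45] M [-0.006  0.155  0.034] 0.0186 58.6
```

Call:
drive_tool --pt "0 0 0 0 0.02" --pt "0 0 0 0 0.04" --pt "0 0 0 0 0.056" --pt "0 0 0 0 0.056" --pt "0 0 0 0 0.056" --pt "0 0 0 0 0.056"

```text
time_s: 6.53
position: [0.4635, -0.008, 0.1662]
orientation: [2.245, 2.197, 0.001]
ft_force: [-0.7, -0.0, 5.3]
width: 0.0187
grip_force: 58.7
```

```bash
python3 st.py;python3 - <<'E'
from h import *
w=save('wrist','w4.png');c=cv2.resize(w[100:400,130:430],(600,600));save('','w4c.png',c)
E
```

```text
6.5333 [ 0.4635 -0.008   0.1662] yangle -1.23 zax [ 7.e-04  3.e-04 -1.e+00] [-0.66  0.15  0.64  2.06 -0.11  0.96  0.02] F [-0.67 -0.05  5.28] M [ 0.047  0.173 -0.025] 0.0187 58.7
```

View pics/w4c.png

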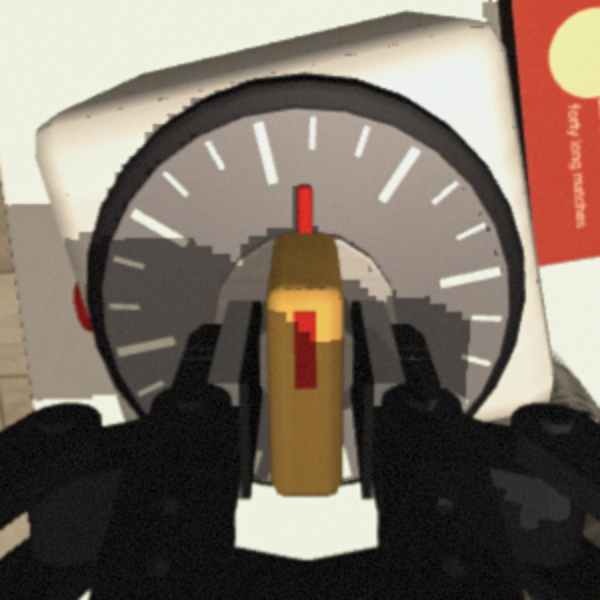

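The pointer turned with the tool (red tip at crop (305,190), dial turned under it), so the grip holds. It has turned 10° so far, and bottoming is at least 40° from the start, so I'll go to 36°.

```bash
cat > m.py <<'E'
from h import *
L=[];E=[];F=[]
for i in range(4):
    bot.read_camera('wrist');o=bot.get_obs();L.append(o['moment'][2]);E.append(o['effort'][6]);F.append(o['ft_force'])
M=R.from_rotvec(o['orientation']).as_matrix()
print('t',round(o['time_s'],2),'y',np.degrees(np.arctan2(M[1,1],M[0,1])).round(2),o['position'].round(4),'Mz',np.mean(L).round(3),np.round(L,3),'e7',np.mean(E).round(3),'F',np.mean(F,0).round(2),'j7',o['joint_pos'][6].round(2),'grip',round(o['grip_force'],1))
E
python3 m.py
```

```text
t 6.78 y -1.24 [ 0.4635 -0.0081  0.1663] Mz -0.003 [-0.02   0.026 -0.021  0.003] e7 0.001 F [-1.12  0.39  5.27] j7 0.02 grip 58.7
```

Call:
drive_tool --pt "0 0 0 0 0.02" --pt "0 0 0 0 0.045" --pt "0 0 0 0 0.07" --pt "0 0 0 0 0.095" --pt "0 0 0 0 0.12" --pt "0 0 0 0 0.144" --pt "0 0 0 0 0.144" --pt "0 0 0 0 0.144" --pt "0 0 0 0 0.144"

```text
time_s: 7.53
position: [0.4637, -0.0081, 0.1663]
orientation: [2.679, 1.64, 0.002]
ft_force: [0.4, 0.3, 5.8]
width: 0.0187
grip_force: 58.7
```

```bash
python3 m.py
```

```text
t 7.73 y -27.07 [ 0.4637 -0.0081  0.1663] Mz -0.038 [-0.046 -0.035 -0.03  -0.04 ] e7 0.028 F [-0.24  0.02  4.96] j7 -0.41 grip 58.7
```

Call:
drive_tool --pt "0 0 0 0 0.008" --pt "0 0 0 0 0.0165" --pt "0 0 0 0 0.0165" --pt "0 0 0 0 0.0165"

```text
time_s: 8.07
position: [0.4637, -0.0081, 0.1662]
orientation: [2.722, 1.568, 0.002]
ft_force: [0.8, 0.0, 5.6]
width: 0.0186
grip_force: 58.7
```

```bash
python3 m.py
```

```text
t 8.27 y -30.1 [ 0.4637 -0.0081  0.1663] Mz 0.022 [ 0.068  0.011 -0.013  0.022] e7 -0.02 F [-0.26  0.21  5.15] j7 -0.46 grip 58.7
```

Call:
drive_tool --pt "0 0 0 0 0.005" --pt "0 0 0 0 0.01" --pt "0 0 0 0 0.01" --pt "0 0 0 0 0.01"

```text
time_s: 8.6
position: [0.4637, -0.0081, 0.1663]
orientation: [2.746, 1.525, 0.002]
ft_force: [-0.8, -0.1, 4.9]
width: 0.019
grip_force: 58.7
```

```bash
python3 m.py
```

```text
t 8.8 y -31.89 [ 0.4637 -0.0081  0.1662] Mz 0.044 [ 0.052  0.036 -0.019  0.109] e7 -0.028 F [-0.24  0.24  5.5 ] j7 -0.49 grip 58.7
```

Call:
drive_tool --pt "0 0 0 0 0.008" --pt "0 0 0 0 0.0165" --pt "0 0 0 0 0.0165" --pt "0 0 0 0 0.0165"

```text
time_s: 9.13
position: [0.4637, -0.0081, 0.1663]
orientation: [2.784, 1.454, 0.002]
ft_force: [-0.1, -0.6, 5.6]
width: 0.0187
grip_force: 58.7
```

```bash
python3 m.py
```

```text
t 9.33 y -34.86 [ 0.4637 -0.0081  0.1662] Mz 0.025 [ 0.049 -0.015  0.081 -0.018] e7 -0.02 F [-0.15  0.14  4.95] j7 -0.54 grip 58.7
```

Call:
drive_tool --pt "0 0 0 0 0.008" --pt "0 0 0 0 0.0165" --pt "0 0 0 0 0.0165" --pt "0 0 0 0 0.0165"

```text
time_s: 9.67
position: [0.4637, -0.0081, 0.1663]
orientation: [2.821, 1.381, 0.002]
ft_force: [-1.2, 0.1, 4.9]
width: 0.0186
grip_force: 58.7
```

```bash
python3 m.py
```

```text
t 9.87 y -37.83 [ 0.4637 -0.0081  0.1663] Mz 0.021 [ 0.015  0.043  0.03  -0.003] e7 -0.02 F [-0.28 -0.12  5.11] j7 -0.59 grip 58.7
```

Call:
drive_tool --pt "0 0 0 0 0.008" --pt "0 0 0 0 0.0165" --pt "0 0 0 0 0.0165" --pt "0 0 0 0 0.0165"

```text
time_s: 10.2
position: [0.4638, -0.0082, 0.1663]
orientation: [2.856, 1.307, 0.002]
ft_force: [-0.3, -0.4, 6.4]
width: 0.0187
grip_force: 58.7
```

```bash
python3 m.py
```

```text
t 10.4 y -40.81 [ 0.4638 -0.0082  0.1663] Mz 0.008 [ 0.025  0.012 -0.026  0.023] e7 -0.02 F [-0.11  0.13  5.35] j7 -0.64 grip 58.7
```

Call:
drive_tool --pt "0 0 0 0 0.008" --pt "0 0 0 0 0.0165" --pt "0 0 0 0 0.0165" --pt "0 0 0 0 0.0165"

```text
time_s: 10.73
position: [0.4638, -0.0082, 0.1663]
orientation: [2.889, 1.233, 0.002]
ft_force: [-0.6, 0.3, 4.6]
width: 0.0188
grip_force: 58.7
```

```bash
python3 m.py
```

```text
t 10.93 y -43.79 [ 0.4638 -0.0082  0.1663] Mz 0.0 [ 0.007  0.02  -0.007 -0.02 ] e7 -0.02 F [0.09 0.02 5.14] j7 -0.69 grip 58.7
```

Call:
drive_tool --pt "0 0 0 0 0.008" --pt "0 0 0 0 0.0165" --pt "0 0 0 0 0.0165" --pt "0 0 0 0 0.0165"

```text
time_s: 11.27
position: [0.4637, -0.0082, 0.1662]
orientation: [2.919, 1.158, 0.002]
ft_force: [0.5, -0.2, 4.8]
width: 0.0185
grip_force: 58.7
```

```bash
python3 m.py
```

```text
t 11.47 y -46.71 [ 0.4638 -0.0082  0.1662] Mz 0.157 [0.155 0.171 0.154 0.148] e7 -0.177 F [0.43 0.1  4.53] j7 -0.74 grip 58.7
```

Bottomed: the torque jumped to about 0.16 N m. I'll add 1° in two small steps to confirm the slope and land mid-snug.

Call:
drive_tool --pt "0 0 0 0 0.003" --pt "0 0 0 0 0.003" --pt "0 0 0 0 0.003" --pt "0 0 0 0 0.003"

```text
time_s: 11.8
position: [0.4638, -0.0082, 0.1663]
orientation: [2.925, 1.145, 0.002]
ft_force: [0.0, 0.1, 5.0]
width: 0.0187
grip_force: 58.7
```

```bash
python3 m.py
```

```text
t 12.0 y -47.24 [ 0.4638 -0.0082  0.1662] Mz 0.193 [0.197 0.166 0.228 0.181] e7 -0.216 F [-0.35 -0.04  5.22] j7 -0.75 grip 58.7
```

Call:
drive_tool --pt "0 0 0 0 0.003" --pt "0 0 0 0 0.003" --pt "0 0 0 0 0.003" --pt "0 0 0 0 0.003"

```text
time_s: 12.33
position: [0.4638, -0.0082, 0.1663]
orientation: [2.93, 1.131, 0.002]
ft_force: [1.1, -0.3, 4.7]
width: 0.0186
grip_force: 58.7
```

```bash
python3 m.py
```

```text
t 12.53 y -47.77 [ 0.4637 -0.0082  0.1662] Mz 0.249 [0.242 0.242 0.23  0.283] e7 -0.251 F [ 0.09 -0.36  4.95] j7 -0.76 grip 58.7
```

Snug at about 0.25 N m. I'll back off, taking one reading on the unloading branch to separate friction from spring torque.

Call:
drive_tool --pt "0 0 0 0 -0.0083" --pt "0 0 0 0 -0.0083" --pt "0 0 0 0 -0.0083" --pt "0 0 0 0 -0.0083"

```text
time_s: 12.87
position: [0.4638, -0.0082, 0.1663]
orientation: [2.915, 1.169, 0.002]
ft_force: [0.1, -0.2, 5.3]
width: 0.0184
grip_force: 58.7
```

```bash
python3 m.py
```

```text
t 13.07 y -46.31 [ 0.4638 -0.0082  0.1663] Mz 0.121 [0.078 0.169 0.118 0.119] e7 -0.128 F [-0.04 -0.16  5.39] j7 -0.74 grip 58.7
```

Call:
drive_tool --pt "0 0 0 0 -0.0035" --pt "0 0 0 0 -0.0035" --pt "0 0 0 0 -0.0035" --pt "0 0 0 0 -0.0035"

```text
time_s: 13.4
position: [0.4638, -0.0082, 0.1662]
orientation: [2.909, 1.184, 0.002]
ft_force: [-0.5, -0.1, 4.6]
width: 0.0185
grip_force: 58.7
```

```bash
python3 m.py
```

```text
t 13.6 y -45.7 [ 0.4638 -0.0082  0.1663] Mz 0.056 [0.058 0.067 0.087 0.012] e7 -0.083 F [ 0.1  -0.52  4.9 ] j7 -0.73 grip 58.7
```

Averaging loading and unloading puts the bottom at a tool angle of -44.37°. The target is therefore about +0.65°, another 46.4° anticlockwise.

Call:
drive_tool --pt "0 0 0 0 -0.025" --pt "0 0 0 0 -0.055" --pt "0 0 0 0 -0.085" --pt "0 0 0 0 -0.115" --pt "0 0 0 0 -0.145" --pt "0 0 0 0 -0.175" --pt "0 0 0 0 -0.205" --pt "0 0 0 0 -0.235" --pt "0 0 0 0 -0.25" --pt "0 0 0 0 -0.2575" --pt "0 0 0 0 -0.2575" --pt "0 0 0 0 -0.2575"

```text
time_s: 14.6
position: [0.4635, -0.0081, 0.1662]
orientation: [2.209, 2.233, 0.001]
ft_force: [-0.3, 0.4, 6.0]
width: 0.0186
grip_force: 58.8
```

```bash
python3 m.py; python3 - <<'E'
from h import *
w=save('wrist','w5.png')
def red(f):
  a=cv2.imread('pics/'+f);h=cv2.cvtColor(a,cv2.COLOR_BGR2HSV)
  m=((h[...,0]<8)|(h[...,0]>172))&(h[...,1]>150);m[:, :265]=0;m[:,300:]=0;m[:185]=0;m[300:]=0
  n,l,s,c=cv2.connectedComponentsWithStats(m.astype(np.uint8));return [(s[i,4],c[i].round(2)) for i in range(1,n) if s[i,4]>15]
for f in('w3.png','w4.png','w5.png'):print(f,red(f))
E
```

```text
t 14.8 y 0.63 [ 0.4634 -0.0081  0.1662] Mz -0.039 [-0.004 -0.024 -0.045 -0.081] e7 0.02 F [-0.44  0.05  5.59] j7 0.05 grip 58.8
w3.png [(np.int32(191), array([281.72, 208.66])), (np.int32(394), array([282.06, 281.03]))]
w4.png [(np.int32(181), array([281.76, 204.41])), (np.int32(392), array([282.33, 274.14]))]
w5.png [(np.int32(170), array([282.05, 204.75])), (np.int32(387), array([282.4 , 274.25]))]
```

The pointer sits in the gripper as it did before, so nothing slipped. I'll let go and withdraw.

Call:
drive_tool --pt "30 0 0 0 0" --pt "45 0 0 0 0" --pt "60 0 0 0 0" --pt "80 0 0 0 0" --pt "80 0 0 0 0" --pt "80 0 0 -0.05 0" --pt "80 0 0 -0.13 0" --pt "80 0 0 -0.22 0" --pt "80 0 0 -0.32 0" --pt "80 0 0 -0.4 0" --pt "80 0 0 -0.4 0" --pt "80 0 0 -0.4 0"

```text
time_s: 15.85
position: [0.4639, -0.008, 0.287]
orientation: [2.208, 2.233, 0.005]
ft_force: [0.6, 0.8, -0.9]
width: 0.0682
grip_force: 0.0
```

```bash
python3 st.py; python3 - <<'E'
from h import *
P=bot.camera_params('wrist');w=save('wrist','w6.png')
c=cv2.resize(w[110:260,210:360],(600,600),interpolation=cv2.INTER_CUBIC);save('',"w6c.png",c)
E
```

```text
15.85 [ 0.4639 -0.008   0.287 ] yangle 0.63 zax [ 0.0029  0.0012 -1.    ] [-0.7   0.01  0.63  1.9  -0.01  1.24 -0.05] F [ 0.6   0.82 -0.94] M [-0.006  0.01  -0.014] 0.0682 0.0
```

View pics/w6c.png

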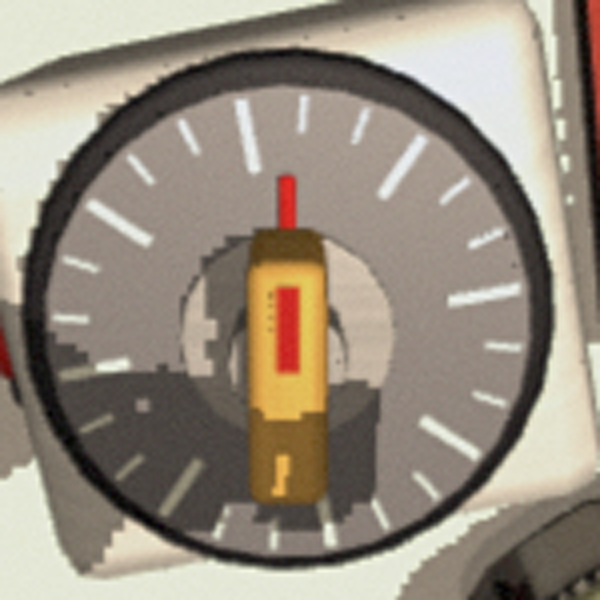

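The screw stayed aligned with the tool heading after release: the pointer is vertical at crop (287,180-225), and the gripper is clear with zero force. I'm handing in.

```bash
python3 -c "
from plant import bot
print(bot.sign_off())"
```

```text
the job is handed in; nothing more can be done
None
```

The thumbscrew was turned clockwise until it bottomed, with a peak of about 0.25 N m (snug, not forced), then backed off 45° by the arm's readings and released; the gripper is clear, the objects beside the grinder were left alone, and the job was handed in at about 16 s.

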